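Start the pigment jar mill

ROBOT

A 6-joint arm with a two-finger parallel gripper is mounted at the origin on the work surface. World frame = base frame: x ahead of the robot, y to its left, z up, the work surface at z = 0. Lengths are in mm, angles in degrees, forces in N, time in s.
With the tool pointing down it reaches from about 350 to 850 mm from the base axis. Payload 8.1 kg.
Tool frame: the origin (TCP) lies midway between the tips of the shut fingers; the grasp point (between the pads) lies 19 mm behind it; z points along the fingers, y is the line along which they close (so a half turn about z gives the same grasp; the last joint's range is limited). The gripper opens to 85 mm and grips with 20 to 120 N. Pads are 22 mm wide; open, the fingers measure 114 mm over their backs; the gripper's body (76 mm by 85 mm) begins 54 mm behind the grasp point. The pads swing forward as they close: fully open they stand 13 mm farther back than shut.
Start: joints at [71.024, 7.471, 85.268, -0, 87.261, -4.893], TCP at [145.977, 581.976, 231.292] pointing down, gripper open.
Joint ranges: [-169.43, 169.43], [-51.17, 129.36], [1.28, 143.12], [-76.62, 256.62], [0, 156.53], [-152.29, 152.29]. Speed limits (degrees/s): [136.94, 136.94, 159.86, 180, 180, 180].

INTERFACE

Orientations are given as [roll, pitch, yaw] about the fixed x, y, z axes, in that order (R = Rz(yaw) Ry(pitch) Rx(roll)).
In Python, from bench import sensors, optics, r gives the robot as it stands.
- The arm moves only by the tool apply_moves, never from a script. Its argument "targets" is a list of rows, each a list of 7 numbers: the shift along the tool's x, y, z in mm, then the turn, a rotation vector about the tool's x, y, z in rad, then the closure, from 0 (fully open) to 1 (shut). In form: [[x, y, z, wx, wy, wz, claw], ...]. A call has 1 to 20 rows; each row shifts and turns the commanded pose from where the row before left it, along the tool's axes as they then stand; what a row does not reach is not made up. A row lasts 1/8 s, in which the tool goes at most 62.5 mm and 10.7 degrees, less where a joint would pass 70% of its speed; a pose out of reach is approached as far as the arm can. A call is refused whole if a number of a shift passes 62.5 or a number of a turn 0.188, either way. A call with a gripper value outside its range is refused whole. The fingers move at their own pace and stop on an object; "force" is the grip in N (left out, the last holds). Time passes only in rows, so rows that do not move let the fingers close. It gives the time, the measured TCP pose, the force, the opening and the grip force at its end, in the units of the state.
- sensors.sense(): the state, without advancing time (a new reading comes with each control period).
- optics.snapshot(name): name is "scene" or "top"; returns the picture (384x512x3 uint8, red, green, blue); there is no depth.
- optics.get_calibration(name): a dict with "camera_matrix" (3x3 intrinsics, pixels), "pose" (4x4, takes a point from camera to world coordinates). Camera axes: x right, y down, z forward; pixel columns grow to the right and rows downward; lengths in mm; the calibration is good to about 2 mm. A picture is of the moment at which its call begins. get_calibration takes no time and is no camera call.
- r.hand_in(): hands the job in; it is judged then, once.
The state is a dict: "time": time; "joint_pos": joint angles; "qd": joint speeds; "joint_efforts": joint torques, N m; "tool_pos": TCP position; "tcp_rot": TCP orientation; "ft_force": force on the tool from outside, world axes, zero at the start; "wrist_torque": the same for the moment, N m; "finger_gap": finger opening in mm; "grip_force": force on a finger pad.
Only numpy, scipy, OpenCV 4.12 (cv2) and the standard library are available. Lean on these libraries where they do the work, as an engineer would, in place of code of your own. Each camera call takes 0.05 s, during which the arm holds its last target. There are 200 camera calls.

TASK

Start the pigment mill on the bench, pressing with the closed fingertips: push the orange-edged clear lid down until it is fully shut, then press the raised, white-marked end of the black power rocker all the way down so the mill is switched on, then press the green start button fully in and let it spring back out. Do these in that order, leave the red stop button alone, and do not raise the lid or lift, knock over or push aside the jars, the tin, the mortar or the pastel tray.

Things in the scene. Friction and masses are not known exactly. Their poses are not given: they have to be found in the camera images.
- mill: Grey bench jar mill, fixed on the table, 240 mm deep (x), 460 wide (y), 170 high. Origin at the centre of its underside; +x to its back (hinge side), +y to its left as seen by the robot, z up. Left part (y -20 to +230 mm): roller chamber under the hinged lid. Right part (y -230 to -20): control box with a flat aluminium top, level with 170 mm.
- plate (a point): Middle of the control box's top, 170 mm above the table, mill axes. Four controls stand there square to the mill, centres 45 mm before or behind and 50 mm left or right of this point: black power rocker, green start button, red stop button, black speed knob (base 60 mm across, 44 mm high, not used). Which sits where varies.
- speed_grip (a point): On the axis of the black speed knob, 37 mm above the control box's top, 7 mm below the knob's top. Not needed.
- lid_hinge (a point): Middle of the lid's hinge axis, which runs along the mill's y at its back, 165 mm above the table; fixed to the mill.
- lid_edge (a point): Middle of the lid's front edge, on the upper surface; moves with the lid. The lid is a stiff flap 242 mm from hinge to front edge, 246 wide, 12 thick: steel frame, clear window, orange strip 38 mm broad along the front edge. Shut, its upper surface is level, 10 mm above the hinge axis and 175 mm above the table.
- lid (a joint): Lid angle in rad: 0 shut (level, at a hard stop), growing as the front edge rises; starts at 0.3 to 0.68. A friction hinge (1.1 N m) keeps the 0.6 kg lid wherever it is left; it takes about 2 to 4 N straight down near the front edge to move it, and it does not spring back.
- power_end (a point): Middle of the outer edge of the rocker's on end (raised, white line, towards the mill's front, -x); moves with it. Black cap 26 mm wide (mill y), 44 long (mill x), grey bezel 56 x 38, 6 high. The pivot lies about 20 mm behind this point (+x), 10 mm above the control box's top; this end stands 8.6 mm above it when off, level with it when on, as the other end rises.
- power (a joint): Rocker angle in rad: 0 off (as at the start), 0.4 fully on at a hard stop. It is stiff by friction (2 to 4 N at the end) and stays where it is left.
- start_top (a point): Centre of the top of the green start button's cap, 30 mm across, 22 mm above the control box's top when out; it goes straight down. Its steel collar is 46 mm across and 12 mm high.
- start (a joint): Travel of the green start button in m: 0 out, 0.006 fully in, which takes 5 N; it springs back out when let go.
- stop_top (a point): Centre of the top of the red stop button's cap, 40 mm across, in a yellow collar 56 mm across; 22 mm above the control box's top. Leave it alone.
- stop (a joint): Travel of the red stop button in m: 0 out, 0.006 fully in.
- grinding_jar: White jar with a steel cap, 80 mm across and 130 mm long, lying along the mill's y on the two rollers inside the chamber; origin at its centre. Its top stays 20 mm below the shut lid.
- sample_tin: Small aluminium tin with cap, 36 mm across, 40 mm high, loose, standing on the back of the control box's top at the mill's x = +92, y = -125 mm; origin under its centre.
- blue_jar: Pigment jar, blue with black cap, 66 mm across, 90 mm high, standing on the table; origin under its centre.
- ochre_jar: Pigment jar, ochre with black cap, 66 mm across, 90 mm high, standing on the table; origin under its centre.
- mortar: White porcelain mortar bowl, 110 mm across, 60 mm high; origin under its centre.
- pastel_tray: Dark wooden tray with pastel sticks, 160 x 110 x 30 mm; origin under its centre.
Mind the look-alikes: they are no part of the job. Of the things shaped like the sample_tin, the aluminium one is meant.

How it is judged (in metres and radians):
On the way, in this order (a step that is already met when the one before it is completed fails the run):
1. the lid is pushed fully shut (value of joint lid below 0.03 rad), for 0.2 s.
2. the power rocker is pressed fully on, with the lid shut (value of joint power above 0.3 rad and value of joint lid below 0.03 rad), for 0.1 s.
3. the green start button is pressed fully in, with the lid shut and the power on (all of step 2 and value of joint start above 0.0045 m), for 0.05 s.
At the end, for the whole second after the job is handed in: Lid shut within 0.03 rad, rocker fully on (above 0.30 of 0.4 rad), start button pressed at least 4.5 of its 6 mm and out again (within 1.5 mm), stop button out; the grinding jar and the sample tin within 20 mm and pigment jars, mortar and pastel tray within 30 mm of where they were (all of step 2 and value of joint each of start, stop below 0.0015 m and distance of each of grinding_jar, sample_tin from where it was at the start of the episode below 0.02 m and angle between sample_tin's own z axis and vertical below 0.3 rad and distance of each of blue_jar, ochre_jar, mortar, pastel_tray from where it was at the start of the episode below 0.03 m); the robot touches nothing.
It fails at once if the lid is raised above 0.85 rad instead of pushed down (value of joint lid above 0.85 rad).
It fails at once if the power is switched on (rocker past halfway, 0.2 rad) while the lid is open by more than 0.06 rad (value of joint power above 0.2 rad and value of joint lid above 0.06 rad).
It fails at once if the start button is pressed (past 3 mm) while the lid is open by more than 0.06 rad or the power is off (rocker below 0.2 rad) (value of joint start above 0.003 m and (value of joint lid above 0.06 rad or value of joint power below 0.2 rad)).
It fails at once if the red stop button is pressed (past 3 mm) (value of joint stop above 0.003 m).
It fails at once if a loose thing is lifted, carried or knocked away (grinding jar and sample tin: by more than 20 mm; jars, mortar, tray: 30 mm) (distance of any of grinding_jar, sample_tin from where it was at the start of the episode above 0.02 m or distance of any of blue_jar, ochre_jar, mortar, pastel_tray from where it was at the start of the episode above 0.03 m).
It also fails if it takes over 45 s, if anything falls off the work surface, if the arm or the gripper's body presses on something with over 40 N, if the wrist force passes 120 N, or if a joint passes its speed limit or range.

## Working session

There is one attempt and no reset: what is moved stays moved. The work goes in short steps, Python scripts to look and compute and a tool call to move; the robot and the scene stay as the last step left them, time stands still between calls to the robot, and variables do not carry over. Pictures are saved under pics/ and viewed, at most 10 in all, crops included, and the job is handed in when it is done.

Besides the shell and the picture viewer there is one more tool, called after "Emit:" as name(argument=value, ...), one argument or row to a line, values as JSON. apply_moves: Moves the arm, as the interface text tells. Its arguments: {"type":"object","properties":{"targets":{"type":"array"},"force":{"type":"number"}},"required":["targets"]}

```bash
mkdir -p pics
python3 - <<'E'
from bench import sensors, optics, r
import cv2
for n in("scene","top"):
    im=optics.snapshot(n); cv2.imwrite(f"pics/{n}0.png",cv2.cvtColor(im,cv2.COLOR_RGB2BGR))
    c=optics.get_calibration(n); print(c["camera_matrix"],c["pose"])
s=sensors.sense(); print(s["tool_pos"],s["tcp_rot"],s["finger_gap"])
E
```

```text
[[425.14979785   0.         257.10540044]
 [  0.         425.14979785 187.803323  ]
 [  0.           0.           1.        ]] [[ 8.47076422e-01  2.93623565e-01 -4.42997447e-01  1.13198686e+03]
 [ 5.31379750e-01 -4.52452441e-01  7.16185975e-01 -9.03035984e+02]
 [ 9.85380309e-03 -8.42064125e-01 -5.39287411e-01  8.29414230e+02]
 [ 0.00000000e+00  0.00000000e+00  0.00000000e+00  1.00000000e+00]]
[[491.73303608   0.         254.20200399]
 [  0.         491.73303608 197.69801158]
 [  0.           0.           1.        ]] [[-1.53458777e-02 -9.84350090e-01  1.75554562e-01  3.07511404e+02]
 [-9.99882189e-01  1.50487169e-02 -3.02392557e-03  2.01945598e+01]
 [ 3.34730486e-04 -1.75580285e-01 -9.84465059e-01  1.57623905e+03]
 [ 0.00000000e+00  0.00000000e+00  0.00000000e+00  1.00000000e+00]]
[145.82263967 581.49046078 230.33172075] [-1.79902826e+02 -7.25232717e-03  1.65916762e+02] 85.38557657089507
```

View pics/scene0.png

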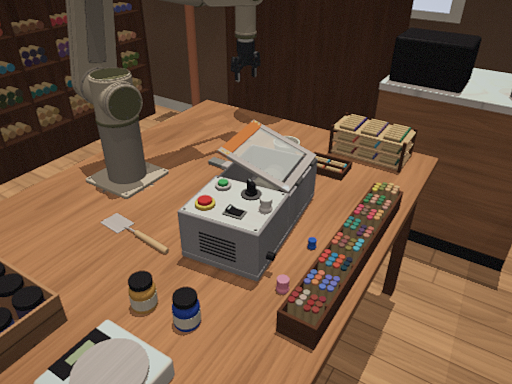

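View pics/top0.png

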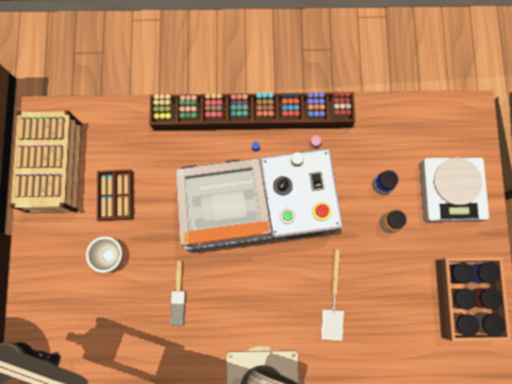

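The top view shows the green start button at (288,216), the red stop at (322,211), the black knob at (283,185) and the black rocker at (317,181). The tin is at (297,159). The lid is on the left, with its orange edge along (185–270, 235). 

Possible mix-ups:
- **Rocker:** knob (283,185). The rocker is the flat rectangle with a bezel.
- **Start:** red stop (322,211). Start is the green one.
- **Sample tin:** pink tin (316,141) and blue tin (256,146). The aluminium one is at (297,159).

Next I'll check this in a crop and fit the mill pose.

```bash
cat > h.py <<'E'
import numpy as np, cv2
from bench import sensors, optics, r
def cal(n):
    c=optics.get_calibration(n); return np.array(c["camera_matrix"]),np.array(c["pose"])
def proj(n,P):
    K,T=cal(n); p=(np.atleast_2d(P)-T[:3,3])@T[:3,:3]; q=p@K.T; return q[:,:2]/q[:,2:]
def back(n,uv,z):
    K,T=cal(n); d=T[:3,:3]@np.linalg.solve(K,[uv[0],uv[1],1]); return T[:3,3]+d*(z-T[2,3])/d[2]
def blob(im,lo,hi,box):
    h=cv2.cvtColor(im,cv2.COLOR_RGB2HSV); m=cv2.inRange(h,lo,hi); k=np.zeros_like(m); x0,y0,x1,y1=box; k[y0:y1,x0:x1]=m[y0:y1,x0:x1]
    M=cv2.moments(k,True); return np.array([M['m10'],M['m01']])/M['m00'],M['m00']
E
python3 - <<'E'
from h import *
t=cv2.cvtColor(cv2.imread("pics/top0.png"),cv2.COLOR_BGR2RGB); s=cv2.cvtColor(cv2.imread("pics/scene0.png"),cv2.COLOR_BGR2RGB)
for n,im,bg,br in(("top",t,(275,203,302,229),(308,198,336,224)),("scene",s,(212,175,235,192),(192,190,218,212))):
    g,a=blob(im,(45,90,60),(85,255,255),bg); q,b=blob(im,(0,150,80),(8,255,255),br)
    G=back(n,g,190);R=back(n,q,190); print(n,g,a,q,b,G,R,np.linalg.norm(G-R),np.degrees(np.arctan2(*(G-R)[:2][::-1]))-90)
a=cv2.resize(t[140:255,165:350],None,fx=4.2,fy=4.2,interpolation=cv2.INTER_CUBIC)
cv2.imwrite("pics/topc.png",a[:,:,::-1])
b=cv2.resize(s[110:280,170:330],None,fx=3.5,fy=3.5,interpolation=cv2.INTER_CUBIC)
cv2.imwrite("pics/scenec.png",b[:,:,::-1])
E
```

```text
top [287.37096774 215.0483871 ] 62.0 [321.73275862 210.34482759] 116.0 [503.12164953 -77.67275812 190.        ] [ 515.15358141 -175.98431542  190.        ] 99.04508914542383 6.977487077126511
scene [222.36363636 182.21818182] 55.0 [204.46808511 199.53191489] 94.0 [508.23151669 -82.71453919 190.        ] [ 519.75422083 -179.48683228  190.        ] 97.45588448975495 6.790254866666032
```

View pics/topc.png

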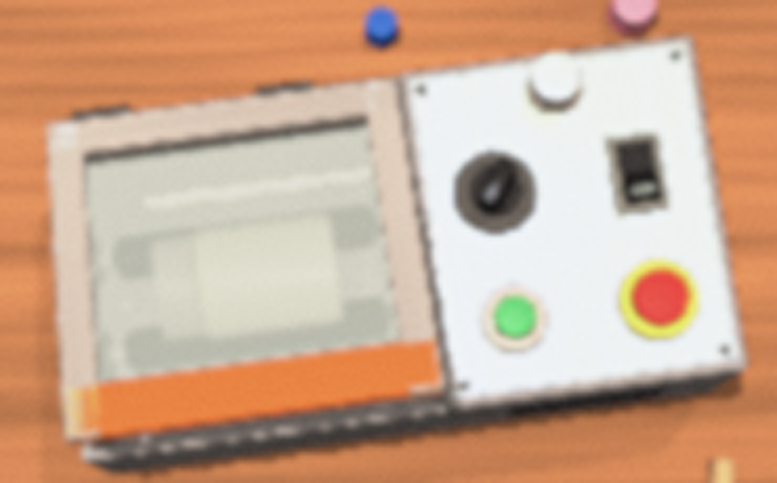

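View pics/scenec.png

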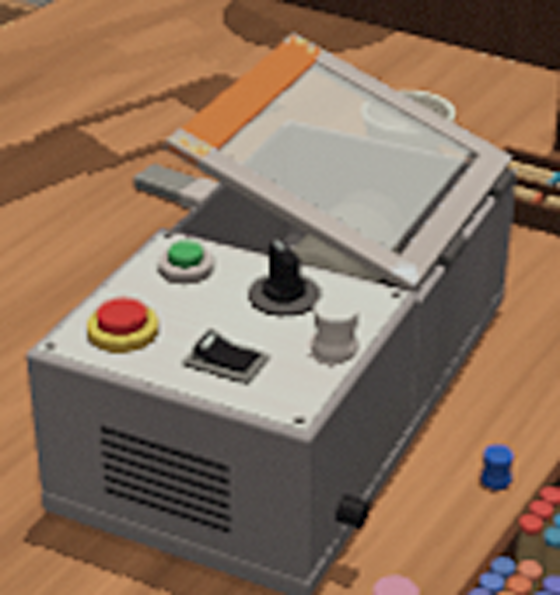

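Both crops agree: the rocker is back-right with its white line towards the front, green is front-left, red is front-right, and the aluminium tin stands behind. I'll fit the mill pose and lid angle jointly from both views.

Run:
```python
from h import *
from scipy.optimize import least_squares
tc=lambda u,v:((u+.5)/4.2-.5+165,(v+.5)/4.2-.5+140)
sc=lambda u,v:((u+.5)/3.5-.5+170,(v+.5)/3.5-.5+110)
# (cam, local pt, pixel)
B=[("top",(120,-230,170),tc(691,38)),("top",(-120,-230,170),tc(746,368)),("top",(-120,-20,170),tc(452,405)),
("scene",(120,-230,170),sc(313,437)),("scene",(-120,-230,170),sc(30,354)),
("top",(-45,-75,190),(287.4,215)),("top",(-45,-175,190),(321.7,210.3)),
("scene",(-45,-75,189),(222.4,182.2)),("scene",(-45,-175,189),(204.5,199.5)),
("scene",(-120,-230,0),sc(45,505))]
L=[("top",-242,-123,tc(441,388)),("top",-242,123,tc(68,440)),("scene",-242,-123,sc(170,137)),("scene",-242,123,sc(297,38))]
def W(p,P):
    c,s=np.cos(p[2]),np.sin(p[2]); return np.array([p[0]+c*P[0]-s*P[1],p[1]+s*P[0]+c*P[1],P[2]])
def lid(p,x,y,z=10):
    c,s=np.cos(p[4]),np.sin(p[4]); return (p[3]+c*x+s*z,105+y,165-s*x+c*z)
def f(p):
    o=[proj(n,W(p,P))[0]-q for n,P,q in B]+[proj(n,W(p,lid(p,x,y)))[0]-q for n,x,y,q in L]
    return np.r_[np.ravel(o),(p[3]-120)/10]
s=least_squares(f,[550,-20,.12,120,.5],x_scale=[10,10,.1,10,.1],loss="soft_l1"); p=s.x
print(p[:2],np.degrees(p[2]),p[3:]); print(f(p)[:-1].reshape(-1,2).round(1))
np.save("p.npy",p)
for n,P in dict(plate=(0,-125,170),start=(-45,-75,192),stop=(-45,-175,192),rocker=(45,-175,180),on_end=(25,-175,188.6),on_off=(65,-175,180),knob=(45,-75,214),lid_edge=lid(p,-242,0),lid_in20=lid(p,-222,0),shut=(p[3]-222,105,175)).items(): print(n,W(p,P).round(1))
# seen pixels of rocker white mark etc.
w=W(p,(29,-175,188)); print("white px",proj("top",w)*4.2-np.array([165,140])*4.2)
```

```text
[553.31386454   5.42680167] 7.576766910292392 [122.00452731   0.32225706]
[[-0.4 -0.1]
 [ 1.   1.2]
 [-1.3  3.1]
 [-2.1 -0.2]
 [-3.5 -0.9]
 [-1.2 -5.3]
 [-0.9 -5.7]
 [ 4.6  0.1]
 [ 4.8  0.7]
 [-2.2  4.2]
 [ 0.7 -1.2]
 [-0.8 -0.2]
 [-0.7  1.5]
 [-1.4 -0.8]]
plate [ 569.8 -118.5  170. ]
start [518.6 -74.9 192. ]
stop [ 531.8 -174.   192. ]
rocker [ 621.  -162.1  180. ]
on_end [ 601.2 -164.7  188.6]
on_off [ 640.8 -159.5  180. ]
knob [607.8 -63.  214. ]
lid_edge [436.   95.7 251.1]
lid_in20 [454.8  98.2 244.8]
shut [440.3  96.3 175. ]
white px [[635.61253227 166.68298874]]
```

```bash
cat > fit.py <<'E'
from h import *
from scipy.optimize import least_squares
tc=lambda u,v:((u+.5)/4.2-.5+165,(v+.5)/4.2-.5+140)
sc=lambda u,v:((u+.5)/3.5-.5+170,(v+.5)/3.5-.5+110)
B=[("top",(120,-230,170),tc(691,38)),("top",(-120,-230,170),tc(746,368)),("top",(-120,-20,170),tc(452,405)),
("scene",(120,-230,170),sc(313,437)),("scene",(-120,-230,170),sc(30,354)),("scene",(-120,-230,0),sc(45,505))]
C=[("top",(-45,-75,190),(287.4,215)),("top",(-45,-175,190),(321.7,210.3)),
("scene",(-45,-75,189),(222.4,182.2)),("scene",(-45,-175,189),(204.5,199.5)),
("top",(45,-175,176),tc(637,174)),("scene",(45,-175,174),sc(227,360)),("top",(45,-75,172),tc(496,193)),("scene",(45,-75,172),sc(284,295))]
L=[("top",-242,-123,tc(441,388)),("top",-242,123,tc(68,440)),("scene",-242,-123,sc(170,137)),("scene",-242,123,sc(297,38))]
def W(p,P):
    c,s=np.cos(p[2]),np.sin(p[2]); return np.array([p[0]+c*P[0]-s*P[1],p[1]+s*P[0]+c*P[1],P[2]])
def lid(p,x,y,z=10):
    c,s=np.cos(p[4]),np.sin(p[4]); return (p[3]+c*x+s*z,105+y,165-s*x+c*z)
def f(p):
    o=[proj(n,W(p,P))[0]-q for n,P,q in B]+[proj(n,W(p,(P[0]+p[5],P[1]+p[6],P[2])))[0]-q for n,P,q in C]+[proj(n,W(p,lid(p,x,y)))[0]-q for n,x,y,q in L]
    return np.r_[np.ravel(o),(p[3]-120)/10]
if __name__=="__main__":
    p=least_squares(f,[550,-20,.12,120,.5,0,0],x_scale=[10,10,.1,10,.1,10,10],loss="soft_l1").x; np.save("p.npy",p)
    print(p[:2],np.degrees(p[2]),p[3:]); print(f(p)[:-1].reshape(-1,2).round(1))
    a,b=p[5:]
    for n,P in dict(plate=(a,-125+b,170),start=(-45+a,-75+b,192),stop=(-45+a,-175+b,192),on_end=(25+a,-175+b,188.6),rock=(45+a,-175+b,180),knob=(45+a,-75+b,214),lid_edge=lid(p,-242,0),lid_in20=lid(p,-222,0),shut=(p[3]-222,105,175)).items(): print(n,W(p,P).round(1))
E
python3 fit.py
```

```text
[560.81526836   7.17238786] 6.931644924520025 [113.57841429   0.31650272 -21.4367871   -2.26485382]
[[-0.5 -1.8]
 [-0.1 -0.4]
 [-2.4  0.7]
 [-0.3  0.5]
 [-1.5 -0.8]
 [-0.3  4.3]
 [-0.1 -0.3]
 [ 0.3 -0.3]
 [-0.1 -0.9]
 [-0.4 -0.5]
 [ 0.1 -0.7]
 [-0.5 -0.3]
 [-0.4 -0.3]
 [-0.2 -0. ]
 [ 0.1 -0.5]
 [-1.5 -0.5]
 [-0.8  1.6]
 [-0.8 -0.6]]
plate [ 554.9 -121.7  170. ]
start [504.2 -77.5 192. ]
stop [ 516.3 -176.8  192. ]
on_end [ 585.7 -168.4  188.6]
rock [ 605.6 -166.   180. ]
knob [593.5 -66.7 214. ]
lid_edge [435.7  97.7 249.8]
lid_in20 [454.6 100.  243.6]
shut [440.5  98.3 175. ]
```

The fit is consistent, with control residuals under 1 px. The lid sits at about 0.32 rad. I'll raise the tool, align it with the mill, close the fingers and travel to above the lid's orange edge.

Emit:
apply_moves(
  targets=[
    [0,0,-25,0,0,-0.123,1],
    [0,0,-25,0,0,-0.122,1],
    [0,0,-25,0,0,-0.122,1],
    [-17.5,-37,0,0,0,0,1],
    [-17.5,-37,0,0,0,0,1],
    [-17.5,-37,0,0,0,0,1],
    [-17.5,-37,0,0,0,0,1],
    [-17.5,-37,0,0,0,0,1],
    [-17.5,-37,0,0,0,0,1],
    [-17.5,-37,0,0,0,0,1],
    [-17.5,-37,0,0,0,0,1],
    [-17.5,-37,0,0,0,0,1],
    [-17.5,-37,0,0,0,0,1],
    [-17.5,-37,0,0,0,0,1],
    [-17.5,-37,0,0,0,0,1],
    [-17.5,-37,0,0,0,0,1],
    [-17.5,-37,0,0,0,0,1],
    [0,0,0,0,0,0,1],
  ],
  force=30,
)

```text
time: 2.35
tool_pos: [452.4, 95.3, 305.6]
tcp_rot: [-180.0, -0.1, -173.3]
ft_force: [0.2, 0.1, -0.1]
finger_gap: 0.1
grip_force: 0.0
```

Emit:
apply_moves(
  targets=[
    [0,0,25,0,0,0,1],
    [0,0,20,0,0,0,1],
    [0,0,10,0,0,0,1],
    [0,0,8,0,0,0,1],
    [0,0,8,0,0,0,1],
    [0,0,8,0,0,0,1],
    [0,0,8,0,0,0,1],
    [0,0,8,0,0,0,1],
    [0,0,8,0,0,0,1],
  ],
)

```text
time: 3.48
tool_pos: [451.8, 97.3, 202.7]
tcp_rot: [-180.0, -0.0, -173.1]
ft_force: [-0.8, -0.4, 2.5]
finger_gap: -0.1
grip_force: 1.1
```

Contact force is about 2.5 N, so the lid is moving. I'll keep pushing gently to the stop.

Emit:
apply_moves(
  targets=[
    [0,0,7,0,0,0,1],
    [0,0,7,0,0,0,1],
    [0,0,6,0,0,0,1],
    [0,0,4,0,0,0,1],
    [0,0,3,0,0,0,1],
    [0,0,2,0,0,0,1],
    [0,0,0,0,0,0,1],
  ],
)

```text
time: 4.35
tool_pos: [451.9, 97.4, 175.0]
tcp_rot: [-180.0, 0.0, -173.1]
ft_force: [-5.0, -0.2, 6.5]
finger_gap: -0.0
grip_force: 3.4
```

Emit:
apply_moves(
  targets=[
    [0,0,1.5,0,0,0,1],
    [0,0,1.5,0,0,0,1],
    [0,0,0,0,0,0,1],
    [0,0,0,0,0,0,1],
  ],
)

```text
time: 4.85
tool_pos: [452.0, 97.4, 174.9]
tcp_rot: [-180.0, 0.1, -173.0]
ft_force: [-16.6, -3.0, 29.6]
finger_gap: -0.2
grip_force: 14.6
```

Hard stop at z = 174.9 with 30 N, so the lid is shut. I'll lift off and go above the rocker's on end.

Emit:
apply_moves(
  targets=[
    [0,0,-10,0,0,0,1],
    [0,0,-25,0,0,0,1],
    [0,0,-25,0,0,0,1],
    [0,0,-20,0,0,0,1],
    [-12.6,-35,0,0,0,0,1],
    [-12.6,-35,0,0,0,0,1],
    [-12.6,-35,0,0,0,0,1],
    [-12.6,-35,0,0,0,0,1],
    [-12.6,-35,0,0,0,0,1],
    [-12.6,-35,0,0,0,0,1],
    [-12.6,-35,0,0,0,0,1],
    [-12.6,-35,0,0,0,0,1],
    [0,0,0,0,0,0,1],
    [0,0,0,0,0,0,1],
  ],
)

```text
time: 6.6
tool_pos: [585.5, -168.1, 250.9]
tcp_rot: [180.0, -0.0, -173.1]
ft_force: [-0.4, 0.0, 0.5]
finger_gap: -0.1
grip_force: 0.0
```

Run:
```python
from h import *
s=sensors.sense(); print(s["tool_pos"],s["tcp_rot"])
a=optics.snapshot("top")[140:255,165:350]; b=optics.snapshot("scene")[110:280,170:330]
a=cv2.resize(a,(400,249),interpolation=cv2.INTER_CUBIC); b=cv2.resize(b,(400,425),interpolation=cv2.INTER_CUBIC)
o=np.zeros((425,800,3),np.uint8); o[:249,:400]=a; o[:,400:]=b
cv2.imwrite("pics/rock.png",o[:,:,::-1])
```

```text
[ 585.53785387 -168.08092348  250.92344033] [ 1.79962287e+02 -3.64691921e-02 -1.73072771e+02]
```

View pics/rock.png

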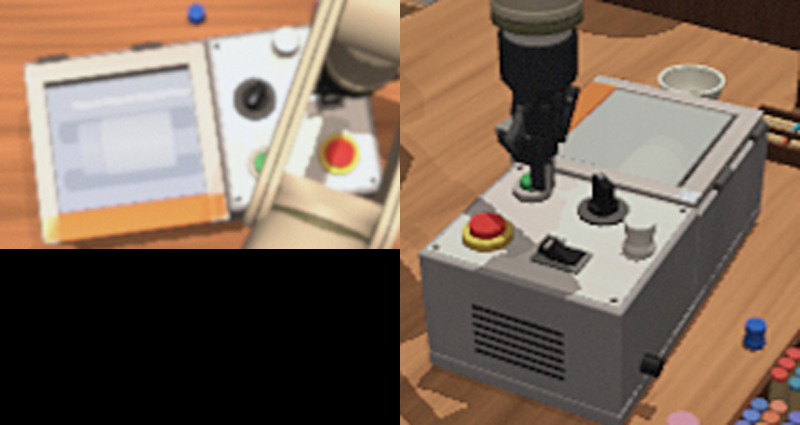

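The lid is shut flat, with its orange strip level at the front edge. The gripper hovers over the rocker at (560,250) and the red button at (488,230) is clear. I'll press the on end now.

Emit:
apply_moves(
  targets=[
    [0,0,20,0,0,0,1],
    [0,0,20,0,0,0,1],
    [0,0,12,0,0,0,1],
    [0,0,5,0,0,0,1],
    [0,0,4,0,0,0,1],
    [0,0,3,0,0,0,1],
    [0,0,3,0,0,0,1],
    [0,0,2,0,0,0,1],
    [0,0,1,0,0,0,1],
    [0,0,0,0,0,0,1],
  ],
)

```text
time: 7.95
tool_pos: [585.8, -168.5, 181.3]
tcp_rot: [-180.0, 0.0, -173.1]
ft_force: [-0.5, -0.8, 1.6]
finger_gap: -0.1
grip_force: 0.6
```

Emit:
apply_moves(
  targets=[
    [0,0,1,0,0,0,1],
    [0,0,1,0,0,0,1],
    [0,0,1,0,0,0,1],
    [0,0,1,0,0,0,1],
    [0,0,0,0,0,0,1],
  ],
)

```text
time: 8.57
tool_pos: [586.0, -168.5, 179.9]
tcp_rot: [-179.9, 0.1, -173.1]
ft_force: [-9.2, 1.1, 17.1]
finger_gap: -0.2
grip_force: 8.5
```

It reached the hard stop at z = 179.9, the level-with-pivot height, with 17 N. I'll lift off, move over green and check the rocker.

Emit:
apply_moves(
  targets=[
    [0,0,-8,0,0,0,1],
    [0,0,-22,0,0,0,1],
    [0,0,-22,0,0,0,1],
    [0,0,-10,0,0,0,1],
    [14,20,0,0,0,0,1],
    [14,20,0,0,0,0,1],
    [14,20,0,0,0,0,1],
    [14,20,0,0,0,0,1],
    [14,20,0,0,0,0,1],
    [0,0,0,0,0,0,1],
    [0,0,0,0,0,0,1],
  ],
)

```text
time: 9.95
tool_pos: [504.4, -77.8, 239.1]
tcp_rot: [-180.0, 0.0, -173.0]
ft_force: [0.2, 0.1, -0.6]
finger_gap: -0.4
grip_force: 0.0
```

Run:
```python
from h import *
b=optics.snapshot("scene")[110:280,170:330]
cv2.imwrite("pics/green.png",cv2.resize(b,(560,595),interpolation=cv2.INTER_CUBIC)[:,:,::-1])
```

```text
(no output)
```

View pics/green.png

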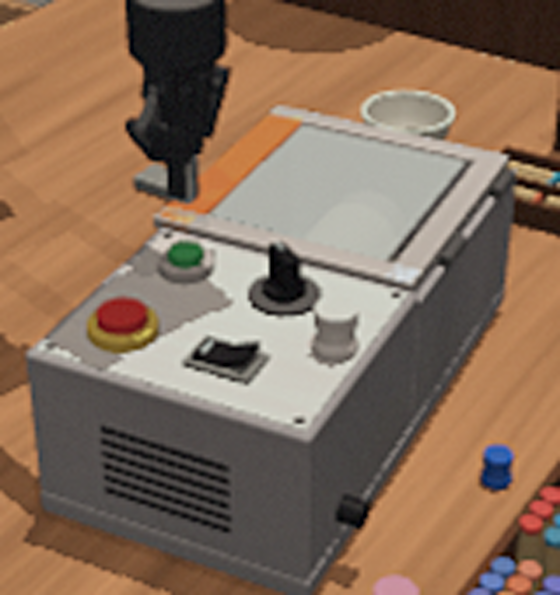

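The rocker has flipped: its back end at (250,348) is now raised, the lid is shut, and the fingertips are above green at (185,250). I'll press start.

Emit:
apply_moves(
  targets=[
    [0,0,20,0,0,0,1],
    [0,0,20,0,0,0,1],
    [0,0,5,0,0,0,1],
    [0,0,3,0,0,0,1],
    [0,0,3,0,0,0,1],
    [0,0,2,0,0,0,1],
    [0,0,2,0,0,0,1],
    [0,0,0,0,0,0,1],
  ],
)

```text
time: 11.0
tool_pos: [504.5, -77.6, 186.0]
tcp_rot: [-180.0, 0.1, -173.1]
ft_force: [-6.9, 1.8, 11.5]
finger_gap: -0.0
grip_force: 5.9
```

Fully in at z = 186.0 with 11.5 N. I'll release it and retreat upward.

Emit:
apply_moves(
  targets=[
    [0,0,0,0,0,0,1],
    [0,0,-5,0,0,0,1],
    [0,0,-15,0,0,0,1],
    [0,0,-30,0,0,0,1],
    [0,0,-40,0,0,0,1],
    [0,0,-40,0,0,0,1],
    [0,0,0,0,0,0,1],
    [0,0,0,0,0,0,1],
  ],
)

```text
time: 12.0
tool_pos: [504.2, -77.5, 314.2]
tcp_rot: [-180.0, 0.0, -173.1]
ft_force: [-0.1, 0.1, -1.0]
finger_gap: 0.2
grip_force: 0.0
```

Run:
```python
from h import *
b=optics.snapshot("scene")[110:280,170:330]
cv2.imwrite("pics/end.png",cv2.resize(b,(560,595),interpolation=cv2.INTER_CUBIC)[:,:,::-1])
```

```text
(no output)
```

View pics/end.png

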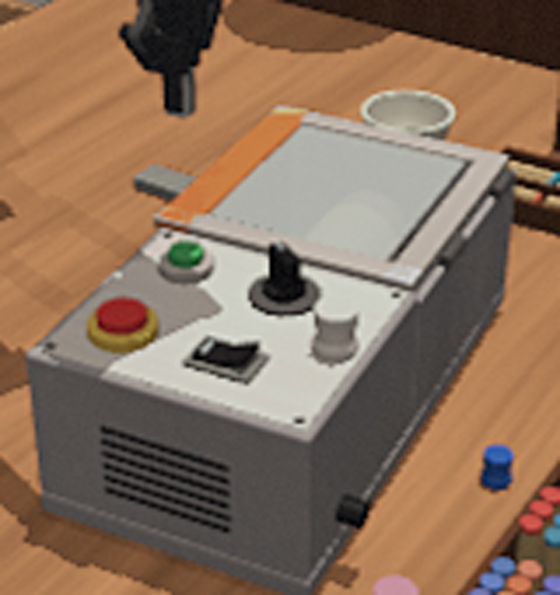

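The lid is shut, the rocker is on, the green button (185,252) is out again, red is untouched and the tin is in place. The arm is clear, so I'm handing in.

```bash
python3 -c "
from bench import r
print(r.hand_in())"
```

```text
the job is handed in; nothing more can be done
None
```

I shut the lid, switched the power rocker on, and pressed and released the green start button, in that order; the job is handed in, but the hand-in returned no verdict.

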